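# Switch on a push-to-turn isolator by feel

## Robot

A 6-joint arm with a two-finger parallel gripper is mounted at the origin on the work surface. World frame = base frame: x ahead of the robot, y to its left, z up, the work surface at z = 0. Lengths are in mm, angles in rad, forces in N, time in s.
With the tool pointing down it reaches from about 325 to 900 mm from the base axis. Payload 6.1 kg.
Tool frame: the origin (TCP) lies on the centre line of the jaws, within the pads' length; the fingertips stand 25 mm ahead of it and the grasp point (between the pads) lies 6 mm ahead of it; z points along the fingers, y is the line along which they close (so a half turn about z gives the same grasp; the last joint's range is limited). The gripper opens to 87 mm and grips with 3 to 60 N. Pads are 19 mm wide; open, the fingers measure 117 mm over their backs; the gripper's body (75 mm by 190 mm) begins 51 mm behind the grasp point.
Start: joints at [-1.337, 0.22, 1.526, -0, 1.395, -0.126], TCP at [220.047, -584.974, 225.538] pointing down, gripper open.
Joint ranges: [-2.98, 2.98], [-0.91, 2.08], [0.09, 2.57], [-1.24, 4.39], [0.2, 2.65], [-2.68, 2.68]. Speed limits (rad/s): [2.57, 2.57, 3.01, 3.14, 3.14, 3.14].

## Interface

Orientations are given as a rotation vector (axis times angle).
In Python, from station import monitor, grab_frame, get_calibration, close_job, finder gives the robot as it stands.
- The arm moves only by the tool carry_out, never from a script. Its argument "targets" is a list of rows, each an object with "travel": the shift along the tool's x, y, z in cm, a list of three; "rotation": the turn, a rotation vector about the tool's x, y, z in rad, a list of three; "fingers": the closure in counts, from 0 (fully open) to 255 (shut). A call has 1 to 10 rows; each row shifts and turns the commanded pose from where the row before left it, along the tool's axes as they then stand; what a row does not reach is not made up. A row lasts 1/10 s, in which the tool goes at most 50 mm and 8.59 degrees, less where a joint would pass 70% of its speed; a pose out of reach is approached as far as the arm can. A call with a gripper value outside its range is refused whole. The fingers move at their own pace and stop on an object; "grip_force" is the grip in N (left out, the last holds). Time passes only in rows, so rows that do not move let the fingers close. It gives the time, the measured TCP pose, the force, the opening and the grip force at its end, in the units of the state.
- monitor.sense(): the state, without advancing time (a new reading comes with each control period).
- grab_frame(name): name is "side" or "top" or "wrist"; returns the picture (384x512x3 uint8, blue, green, red); there is no depth.
- get_calibration(name): a dict with "fx", "fy", "cx", "cy" (pixels), "pose" (4x4, takes a point from camera to world coordinates); the wrist camera has in their place "mount" (4x4, takes a point from camera to tool coordinates, whose origin is the TCP and whose axes are the flange's). Camera axes: x right, y up, looking along -z (the intrinsics and any distortion apply to the point x, -y, -z); pixel columns grow to the right and rows downward; lengths in mm; the calibration is good to about 2 mm. A picture is of the moment at which its call begins: read the wrist's pose just before it. get_calibration takes no time and is no camera call.
- close_job(): hands the job in; it is judged then, once.
Trained networks look in the newest picture that a camera, given by its name, has taken for a name from the list of things; names that differ only in an ending like _2 or _b are one class to them, and where a whole thing is asked for, a point or a joint stands for the part that bears it (a point fixed in the world has none). Each returns a list of dicts, best first, with "p" (0 to 1); they miss things now and then, are a little off and sometimes report something else, mostly with a low value. They report only what shows in the picture. A call takes as long as a camera call.
- finder.search_frame(camera, query): "pixel" ([column, row] in pixels, amid what is visible of it).
- finder.masks_of(camera, query): "region" (384x512 bool, what is visible of it) and "pixel" ([column, row] in pixels, amid what is visible of it).
- finder.landmark_of(camera, query): "pixel" ([column, row] in pixels: a listed point, or the origin of a listed thing).
The state is a dict: "t": time; "qpos": joint angles; "dq": joint speeds; "tau": joint torques, N m; "tcp_pos": TCP position; "tool_rot": TCP orientation; "ft_force": force on the tool from outside, world axes, zero at the start; "wrist_torque": the same for the moment, N m; "finger_gap": finger opening in mm; "grasp_force": force on a finger pad.
Only numpy, scipy, OpenCV 4.12 (cv2) and the standard library are available. Lean on these libraries where they do the work, as an engineer would, in place of code of your own. Each camera call takes 0.05 s, during which the arm holds its last target. There are 200 camera calls.

## Task

Switch on the grey power unit on the bench: push in the large bar handle on its sloping front, turn it clockwise out of the off gate and on, roughly a quarter turn, until it drops into the on gate and springs fully back out, then let go. Where exactly the on gate lies differs from unit to unit and cannot be seen, so feel for it; if the handle is kept pushed in it slides straight past, and it must never be forced round while it is out. Leave the small round knob beside it as it is set and do not disturb the other things on the bench.

Things in the scene. Friction and masses are not known exactly. Their poses are not given: they have to be found in the camera images.
- unit: light grey power unit fixed to the bench; its front panel, 220 mm up the slope x 300 mm wide, slopes 30 degrees from level and faces away from the robot. Origin: on the bench, straight below the panel's centre, which is 124 mm up; x towards the high rear edge, z up. Panel normal in its frame: (-0.5, 0, 0.866). Facing the panel, the isolator is right of its centre (-y), the small round knob left
- isolator_seat (a point): fixed point where the isolator's axis meets the panel surface, 50 mm along -y from the panel's centre; axes as the unit's (z up). The handle: a black round skirt 72 mm wide, its top 20 mm above the panel when out, and on it a white bar 14 mm thick, 30 mm high and 69 mm long (36 mm behind the axis to 33 mm ahead, where it is pointed)
- isolator_grip (a point): point to grip, on the turning axis in the bar: 42 mm above the panel when the handle is out, 22 mm above the skirt's top. z axis: out of the panel along the turning axis; y axis: along the bar to its pointed end; x axis: across the bar. Moves with the handle. In off the pointed end points along +y of the unit, in on roughly up the slope
- isolator_turn (a joint): turn of the handle in rad, clockwise as seen facing the panel; 0 = off. It turns freely only while pushed in; it runs to 2.4 if it is kept pushed in past the on gate. The on gate's middle lies somewhere between 1.25 and 1.85 and has about 0.15 play either way
- isolator_push (a joint): how far the handle is pushed in, in m, against a spring of 6 to 9 N; 0 = fully out (only possible in the off gate or the on gate), 0.010 = fully in. Clear of a gate at about 0.007; let go between the gates it stays at 0.006 to 0.007, resting on the hidden gate plate, and springs out by itself when turned to a gate
- small_knob (a joint): setting of the small round knob in rad, clockwise positive; to be left alone
- small_knob_mark (a point): end of the white mark on the top of the small round knob, 12 mm off the knob's axis; the knob is 32 mm wide and 20 mm tall, on the panel 140 mm to the left of the isolator and 30 mm lower on the slope
- reagent_bottle: glass reagent bottle with screw cap, 68 mm wide, 150 mm tall, standing at the +y side of the power unit; origin centre of underside
- vial_rack: cream block rack 160 x 90 x 40 mm with short vials standing up to 75 mm, at the -y side of the power unit; origin centre of underside
- dish: flat lidded clear dish, 96 mm wide, 20 mm tall, lying before the low edge of the power unit; origin centre of underside
- pipette: white hand pipette, 235 mm long, 26 mm thick, lying before the low edge of the power unit; origin under its middle
- timer: white bench timer 60 x 50 x 90 mm, standing far right; origin centre of underside
- tube_rack: tube rack 100 x 200 x 45 mm with small tubes, far left; origin centre of underside
- beaker: open glass beaker 76 mm wide, 85 mm tall, far right; origin centre of underside

How it is judged (in metres and radians):
On the way:
1. the handle has been pushed in and turned out of the off gate (value of joint isolator_turn above 0.35 rad and value of joint isolator_push above 0.004 m), for 0.1 s.
At the end, for the whole second after the job is handed in: the isolator handle stands in the on gate (turned between 1.05 and 2.05 rad) at rest and has sprung out to within 2.5 mm of fully out; the small knob and the bench things are where they were (value of joint isolator_turn between 1.05 and 2.05 rad and value of joint isolator_push below 0.0025 m and velocity of joint isolator_turn between -0.1 and 0.1 rad/s); the robot touches nothing.
It fails at once if the handle was forced out of the off gate without being pushed in (value of joint isolator_turn between 0.32 and 0.95 rad and value of joint isolator_push below 0.002 m).
It fails at once if the small round knob was turned (its mark moved by more than 3 mm, 0.25 rad) (distance of small_knob_mark from where it was at the start of the episode above 0.003 m).
It fails at once if a thing on the bench was moved by more than 30 mm (distance of any of reagent_bottle, vial_rack, dish, pipette, timer, tube_rack, beaker from where it was at the start of the episode above 0.03 m).
It also fails if it takes over 54 s, if anything falls off the work surface, if the arm or the gripper's body presses on something with over 40 N, if the wrist force passes 120 N, or if a joint passes its speed limit or range.

## Working session

There is one attempt and no reset: what is moved stays moved. The work goes in short steps, Python scripts to look and compute and a tool call to move; the robot and the scene stay as the last step left them, time stands still between calls to the robot, and variables do not carry over. Pictures are saved under pics/ and viewed, at most 10 in all, crops included, and the job is handed in when it is done.

Besides the shell and the picture viewer there is one more tool, called after "Emit:" by a JSON object that holds its "method" and its "body". carry_out: Moves the arm, as the interface text tells. Its arguments: {"type":"object","properties":{"targets":{"type":"array","items":{"type":"object","properties":{"travel":{"type":"array","items":{"type":"number"}},"rotation":{"type":"array","items":{"type":"number"}},"fingers":{"type":"number"}}}},"grip_force":{"type":"number"}},"required":["targets"]}

```bash
mkdir -p pics; ls
python3 - <<'E'
from station import *
import cv2,numpy as np
s=monitor.sense();print({k:np.round(v,3).tolist() for k,v in s.items()})
ims=[]
for c in ["top","side"]:
    im=grab_frame(c);ims.append(im)
    for q in ["isolator_seat","isolator_grip","small_knob_mark","unit","reagent_bottle","vial_rack","dish","pipette"]:
        r=finder.landmark_of(c,q)
        print(c,q,[(np.round(x["pixel"],1).tolist(),round(x["p"],2)) for x in r[:2]])
    k=get_calibration(c);print({a:np.round(b,3).tolist() for a,b in k.items()})
print({a:np.round(b,3).tolist() for a,b in get_calibration("wrist").items()})
cv2.imwrite("pics/a.png",cv2.resize(ims[0],(800,600)));cv2.imwrite("pics/b.png",cv2.resize(ims[1],(800,600)))
print(monitor.sense()["t"])
E
```

```text
pics
{'t': 0.0, 'qpos': [-1.337, 0.221, 1.528, -0.0, 1.395, -0.126], 'dq': [-0.002, 0.002, -0.002, -0.0, 0.001, 0.0], 'tau': [0.001, -49.462, -38.737, 0.07, 0.057, -0.0], 'tcp_pos': [219.886, -584.395, 224.432], 'tool_rot': [-3.089, -0.562, 0.0], 'ft_force': [0.469, -0.4, -0.024], 'wrist_torque': [0.002, -0.047, -0.018], 'grasp_force': 0.0, 'finger_gap': 86.622}
top isolator_seat [([257.9, 193.1], 0.74)]
top isolator_grip [([255.5, 189.5], 0.79)]
top small_knob_mark [([289.5, 191.3], 0.46)]
top unit [([265.2, 198.5], 0.63)]
top reagent_bottle [([320.3, 205.3], 0.77)]
top vial_rack [([210.9, 196.5], 0.96)]
top dish [([295.8, 163.5], 0.87)]
top pipette [([251.3, 160.9], 0.72)]
{'fx': 447.848, 'fy': 447.848, 'cx': 256.869, 'cy': 190.792, 'pose': [[-0.016, 0.993, -0.114, 349.215], [-1.0, -0.016, 0.006, 48.518], [0.004, 0.114, 0.994, 1923.453], [0.0, 0.0, 0.0, 1.0]]}
side isolator_seat [([257.8, 195.4], 0.61)]
side isolator_grip [([250.7, 183.1], 0.69)]
side small_knob_mark [([272.1, 172.8], 0.45)]
side unit [([266.7, 213.5], 0.81)]
side reagent_bottle []
side vial_rack [([233.4, 260.5], 0.76)]
side dish [([240.4, 187.1], 0.48)]
side pipette [([219.9, 215.1], 0.8)]
{'fx': 423.936, 'fy': 423.936, 'cx': 259.137, 'cy': 191.113, 'pose': [[-0.915, 0.217, -0.34, 56.947], [-0.403, -0.542, 0.738, 1076.049], [-0.024, 0.812, 0.583, 964.12], [0.0, 0.0, 0.0, 1.0]]}
{'fx': 294.286, 'fy': 294.286, 'cx': 248.955, 'cy': 189.283, 'mount': [[-0.0, 0.954, 0.301, 83.175], [1.0, -0.0, 0.001, -0.151], [0.001, 0.301, -0.954, -159.273], [0.0, 0.0, 0.0, 1.0]]}
0.9
```

View pics/a.png

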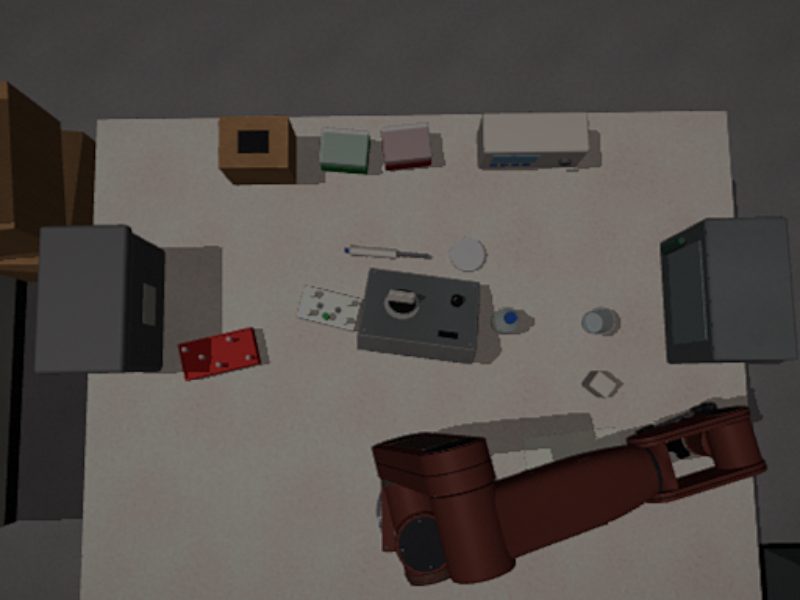

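View pics/b.png

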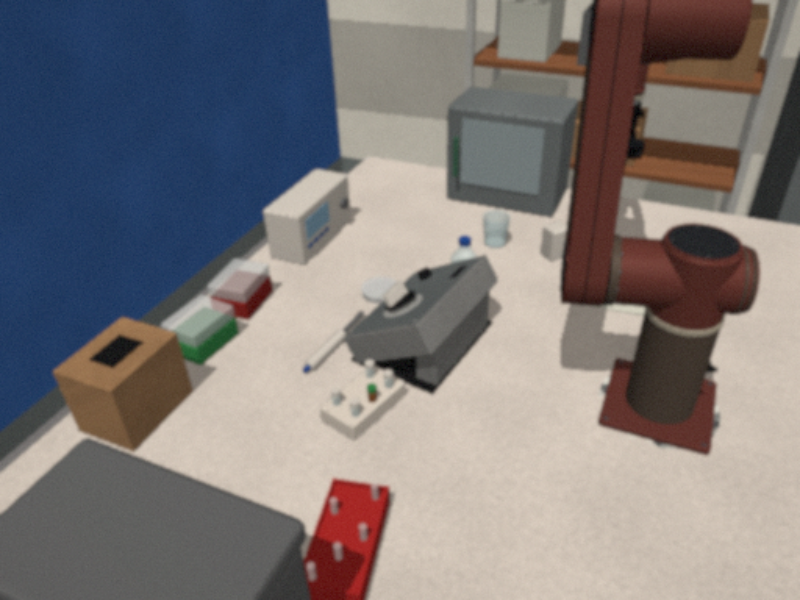

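```bash
cat > h.py <<'E'
from station import *
import numpy as np, cv2
from scipy.optimize import least_squares
from scipy.spatial.transform import Rotation as R
N=np.array([-.5,0,.866]);U=np.array([.866,0,.5]);C=np.array([0,0,124.]);Y=np.array([0,1.,0])
seat=C-50*Y; grip=seat+42*N; knob=C+90*Y-30*U+20*N
def proj(k,T,p):
    q=np.linalg.inv(T)@np.append(p,1); return np.array([k["cx"]+k["fx"]*q[0]/-q[2],k["cy"]+k["fy"]*-q[1]/-q[2]])
def W(v,p): return R.from_euler("z",v[2]).apply(p)+np.array([v[0],v[1],0])
def fit(obs,v0):  # obs: (calib,T,local point,pixel,sigma)
    f=lambda v:np.concatenate([(proj(k,T,W(v,p))-px)/s for k,T,p,px,s in obs])
    r=least_squares(f,v0,loss="soft_l1",x_scale=[10,10,.1]);return r.x,[(proj(k,T,W(r.x,p))-px).round(1).tolist() for k,T,p,px,s in obs]
def report(v):
    s=monitor.sense();Rt=R.from_rotvec(s["tool_rot"])
    g=W(v,grip);n=R.from_euler("z",v[2]).apply(N);u=R.from_euler("z",v[2]).apply(U)
    z=-n;y=-u;G=R.from_matrix(np.c_[np.cross(y,z),y,z])
    print("v",v.round(3),"grip",g.round(1),"n",n.round(3),"goal rotvec",G.as_rotvec().round(3))
    print("rotation from tool (rotvec tool axes)",(Rt.inv()*G).as_rotvec().round(4))
    t=g-6*z; print("TCP goal",t.round(1),"from TCP in goal axes mm",G.inv().apply(t-s["tcp_pos"]).round(1),"in tool axes",Rt.inv().apply(t-s["tcp_pos"]).round(1),"qpos",np.round(s["qpos"],2),"t",s["t"])
    return G,t
E
python3 - <<'E'
from h import *
k1=get_calibration("top");k2=get_calibration("side");a,b=k1["pose"],k2["pose"]
O=[(k1,a,seat,[257.9,193.1],1),(k1,a,grip,[255.5,189.5],1),(k1,a,knob,[289.5,191.3],2),(k1,a,C*0,[265.2,198.5],2),
(k2,b,seat,[257.8,195.4],1),(k2,b,grip,[250.7,183.1],1),(k2,b,knob,[272.1,172.8],2),(k2,b,C*0,[266.7,213.5],2)]
v,r=fit(O,[550,20,3.1]);print(r);G,t=report(v)
Rt=R.from_rotvec(monitor.sense()["tool_rot"])
back=t-120*G.as_matrix()[:,2];print("standoff120",back.round(1),"tool axes",Rt.inv().apply(back-monitor.sense()["tcp_pos"]).round(1))
E
```

```text
[[-1.3, 0.6], [2.1, -1.9], [2.8, -0.0], [2.7, 0.4], [-0.6, 0.1], [1.0, 1.6], [-0.6, -0.2], [-0.6, 2.9]]
v [533.082  -9.748   2.942] grip [563.6  35.1 160.4] n [ 0.49  -0.099  0.866] goal rotvec [-2.09  -1.709  0.458]
rotation from tool (rotvec tool axes) [ 0.4778 -0.2644 -0.9869]
TCP goal [566.5  34.5 165.6] from TCP in goal axes mm [676.  217.5 -56.3] in tool axes [ 542.4 -457.8   60. ] qpos [-1.34  0.22  1.53 -0.    1.39 -0.13] t 0.9
standoff120 [625.3  22.6 269.5] tool axes [ 593.3 -425.9  -44. ]
```

Emit:
{"method": "carry_out", "body": {"targets": [{"travel": [3.9,-2.8,-0.6],"rotation": [0,0,0],"fingers": 0},{"travel": [3.9,-2.8,-0.6],"rotation": [0,0,0],"fingers": 0},{"travel": [3.9,-2.8,-0.6],"rotation": [0,0,0],"fingers": 0},{"travel": [3.9,-2.8,-0.6],"rotation": [0,0,0],"fingers": 0},{"travel": [3.9,-2.8,-0.6],"rotation": [0,0,0],"fingers": 0},{"travel": [3.9,-2.8,-0.6],"rotation": [0,0,0],"fingers": 0},{"travel": [3.9,-2.8,-0.6],"rotation": [0,0,0],"fingers": 0},{"travel": [3.9,-2.8,-0.6],"rotation": [0,0,0],"fingers": 0},{"travel": [3.9,-2.8,0],"rotation": [0,0,0],"fingers": 0},{"travel": [3.9,-2.8,0],"rotation": [0,0,0],"fingers": 0}]}}

```text
t: 1.9
tcp_pos: [487.5, -183.9, 274.3]
tool_rot: [3.09, 0.562, 0.002]
ft_force: [0.3, 0.1, -0.7]
finger_gap: 86.6
grasp_force: 0.0
```

Emit:
{"method": "carry_out", "body": {"targets": [{"travel": [3.9,-2.8,0],"rotation": [0,0,0],"fingers": 0},{"travel": [3.9,-2.8,0],"rotation": [0,0,0],"fingers": 0},{"travel": [3.9,-2.8,0],"rotation": [0,0,0],"fingers": 0},{"travel": [3.9,-2.8,0],"rotation": [0,0,0],"fingers": 0},{"travel": [3.9,-2.8,0],"rotation": [0,0,0],"fingers": 0}]}}

```text
t: 2.4
tcp_pos: [620.6, 16.0, 273.7]
tool_rot: [3.091, 0.562, 0.001]
ft_force: [0.8, -1.1, 0.1]
finger_gap: 87.2
grasp_force: 0.0
```

Emit:
{"method": "carry_out", "body": {"targets": [{"travel": [0,0,0],"rotation": [0.053,-0.029,-0.11],"fingers": 0},{"travel": [0,0,0],"rotation": [0.053,-0.029,-0.11],"fingers": 0},{"travel": [0,0,0],"rotation": [0.053,-0.029,-0.11],"fingers": 0},{"travel": [0,0,0],"rotation": [0.053,-0.029,-0.11],"fingers": 0},{"travel": [0,0,0],"rotation": [0.053,-0.029,-0.11],"fingers": 0},{"travel": [0,0,0],"rotation": [0.053,-0.029,-0.11],"fingers": 0},{"travel": [0,0,0],"rotation": [0.053,-0.029,-0.11],"fingers": 0},{"travel": [0,0,0],"rotation": [0.053,-0.029,-0.11],"fingers": 0},{"travel": [0,0,0],"rotation": [0.053,-0.029,-0.11],"fingers": 0}]}}

```text
t: 3.3
tcp_pos: [619.9, 13.7, 273.5]
tool_rot: [-2.083, -1.716, 0.454]
ft_force: [-0.3, 0.1, 0.4]
finger_gap: 87.0
grasp_force: 0.0
```

```bash
cat > look.py <<'E'
import sys
from h import *
from station import *
k1=get_calibration("top");k2=get_calibration("side");a,b=k1["pose"],k2["pose"]
O=[(k1,a,seat,[257.9,193.1],2),(k1,a,grip,[255.5,189.5],2),(k1,a,knob,[289.5,191.3],4),(k1,a,C*0,[265.2,198.5],4),
(k2,b,seat,[257.8,195.4],2),(k2,b,grip,[250.7,183.1],2),(k2,b,knob,[272.1,172.8],4),(k2,b,C*0,[266.7,213.5],4)]
s=monitor.sense();im=grab_frame("wrist");k=get_calibration("wrist")
T=np.eye(4);T[:3,:3]=R.from_rotvec(s["tool_rot"]).as_matrix();T[:3,3]=s["tcp_pos"];T=T@np.array(k["mount"])
v0=np.array([533,-9.7,2.942]);big=cv2.resize(im,(800,600))
for q,p,sg in [("isolator_seat",seat,3),("isolator_grip",grip,3),("small_knob_mark",knob,15)]:
    r=finder.landmark_of("wrist",q);print(q,r[:2],"pred",proj(k,T,W(v0,p)).round(1))
    if r and r[0]["p"]>.3:
        O.append((k,T,p,r[0]["pixel"],sg));c=tuple(int(x*800/512) for x in r[0]["pixel"]);cv2.circle(big,c,5,(0,0,255),2)
v,r=fit(O,v0);print(r)
for p in [seat,grip,knob,*[C+i*110*U+j*150*Y for i in(-1,1) for j in(-1,1)]]: cv2.circle(big,tuple(int(x*800/512) for x in proj(k,T,W(v,p))),4,(0,255,0),2)
report(v);cv2.imwrite("pics/%s.png"%sys.argv[1],big);np.save("v.npy",v)
E
python3 look.py c
```

```text
isolator_seat [{'pixel': [254.9, 163.6], 'p': 0.91}] pred [253.5 164.3]
isolator_grip [{'pixel': [253.3, 172.7], 'p': 0.69}] pred [254.2 173.4]
small_knob_mark [{'pixel': [274.1, 270.0], 'p': 0.41}] pred [277.1 280.6]
[[-1.6, 0.6], [1.9, -1.9], [2.6, 0.2], [2.4, 0.5], [-0.8, 0.3], [0.9, 1.7], [-0.4, -0.1], [-0.6, 3.1], [-1.3, -0.1], [0.9, -0.0], [2.2, 9.8]]
v [532.806  -8.738   2.934] grip [563.6  35.9 160.4] n [ 0.489 -0.103  0.866] goal rotvec [-2.095 -1.701  0.456]
rotation from tool (rotvec tool axes) [0.0027 0.0015 0.0068]
TCP goal [566.6  35.3 165.6] from TCP in goal axes mm [  9.6   4.7 121.1] in tool axes [  9.8   4.4 121.1] qpos [-0.13  0.61  1.01  0.04  2.04  0.08] t 3.5
```

View pics/c.png

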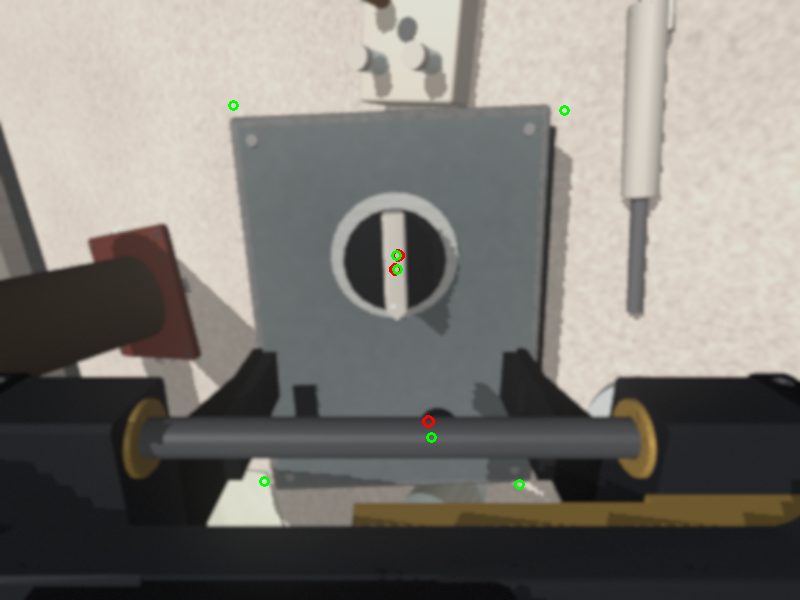

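```bash
cat > look2.py <<'E'
from h import *
s=monitor.sense();k=get_calibration("wrist")
T=np.eye(4);T[:3,:3]=R.from_rotvec(s["tool_rot"]).as_matrix();T[:3,3]=s["tcp_pos"];T=T@np.array(k["mount"])
f=.64;P=lambda x,y:np.array([x*f,y*f])
top=seat+50*N
O=[(k,T,seat,[254.9,163.6],1),(k,T,grip,[253.3,172.7],1),(k,T,top-36*Y,P(392,212),1),(k,T,top+33*Y,P(397,317),1),
(k,T,C+110*U-150*Y,P(232,118),4),(k,T,C-110*U-150*Y,P(549,106),4),(k,T,C+110*U+150*Y,P(273,487),4)]
for o in (O,O[:4]):
    v,r=fit(o,np.load("v.npy"));print(r);report(v)
E
python3 look2.py
```

```text
[[-2.4, -0.2], [-0.3, -1.3], [0.8, 0.2], [0.3, 2.3], [-4.3, -1.6], [2.9, -3.2], [0.8, 3.2]]
v [535.08   -8.302   2.99 ] grip [563.4  37.9 160.4] n [ 0.494 -0.076  0.866] goal rotvec [-2.053 -1.762  0.472]
rotation from tool (rotvec tool axes) [ 0.0028 -0.0261 -0.0412]
TCP goal [566.4  37.5 165.6] from TCP in goal axes mm [ 14.9   4.7 121. ] in tool axes [ 11.9   3.9 121.4] qpos [-0.13  0.61  1.01  0.04  2.04  0.08] t 3.5
[[-2.4, -0.1], [-0.2, -1.4], [0.4, 0.0], [0.7, 2.1]]
v [535.761  -8.511   3.002] grip [563.5  38.1 160.4] n [ 0.495 -0.069  0.866] goal rotvec [-2.043 -1.776  0.476]
rotation from tool (rotvec tool axes) [ 0.0028 -0.0324 -0.0521]
TCP goal [566.5  37.7 165.6] from TCP in goal axes mm [ 15.8   5.  120.9] in tool axes [ 12.1   3.9 121.4] qpos [-0.13  0.61  1.01  0.04  2.04  0.08] t 3.5
```

Emit:
{"method": "carry_out", "body": {"targets": [{"travel": [1.2,0.4,0],"rotation": [0.003,-0.026,-0.042],"fingers": 0},{"travel": [0,0,3],"rotation": [0,0,0],"fingers": 0},{"travel": [0,0,3],"rotation": [0,0,0],"fingers": 0},{"travel": [0,0,0],"rotation": [0,0,0],"fingers": 0},{"travel": [0,0,0],"rotation": [0,0,0],"fingers": 0}]}}

```text
t: 4.0
tcp_pos: [595.9, 30.3, 220.6]
tool_rot: [-2.048, -1.767, 0.472]
ft_force: [0.7, 1.3, 1.2]
finger_gap: 87.3
grasp_force: 0.0
```

```bash
sed -i 's/v0=np.array.*;big/v0=np.array([535.1,-8.3,2.99]);big/' look.py; python3 look.py d
```

```text
isolator_seat [{'pixel': [249.8, 186.0], 'p': 0.87}] pred [250.5 184.8]
isolator_grip [{'pixel': [253.5, 202.1], 'p': 0.72}] pred [250.7 199.5]
small_knob_mark [{'pixel': [272.5, 308.8], 'p': 0.71}] pred [278.8 320. ]
[[-1.5, 0.5], [1.9, -2.0], [2.6, 0.1], [2.5, 0.4], [-0.9, 0.2], [0.8, 1.6], [-0.5, -0.1], [-0.7, 3.1], [1.6, -0.1], [-1.8, -0.0], [0.1, 10.9]]
v [533.148  -8.87    2.934] grip [564.   35.7 160.4] n [ 0.489 -0.103  0.866] goal rotvec [-2.096 -1.7    0.456]
rotation from tool (rotvec tool axes) [0.0036 0.0278 0.0519]
TCP goal [566.9  35.1 165.6] from TCP in goal axes mm [-0.8  1.3 64.1] in tool axes [ 0.9  1.1 64.1] qpos [-0.1   0.59  1.14  0.03  1.93  0.05] t 4.2
```

View pics/d.png

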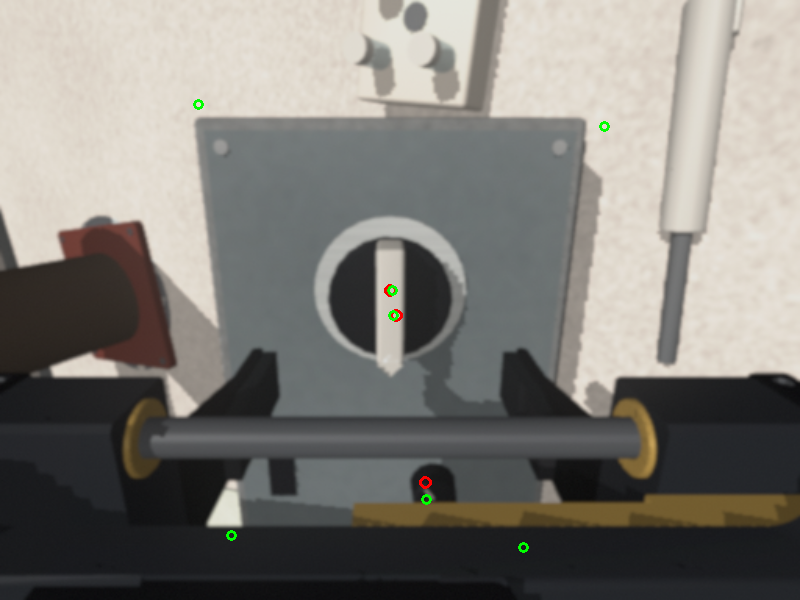

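Run:
```python
from h import *
s=monitor.sense();k=get_calibration("wrist")
T=np.eye(4);T[:3,:3]=R.from_rotvec(s["tool_rot"]).as_matrix();T[:3,3]=s["tcp_pos"];T=T@np.array(k["mount"])
f=.64;P=lambda x,y:np.array([x*f,y*f])
top=seat+50*N
O=[(k,T,seat,[249.8,186],1),(k,T,grip,[253.5,202.1],2),(k,T,top-36*Y,P(390,240),1),(k,T,top+33*Y,P(390.5,376),1),
(k,T,C+110*U-150*Y,P(197,118),4),(k,T,C-110*U-150*Y,P(585,118),4),
(k,T,seat+20*N-36*U,P(328,297),2),(k,T,seat+20*N+36*U,P(453,297),2)]
O=O[:6]
v,r=fit(O,[535,-8.3,2.99]);print(r);report(v)
```

```text
[[-0.1, -0.4], [-3.5, -2.3], [0.1, 5.2], [0.5, -0.2], [-4.6, 0.1], [1.8, -2.2]]
v [536.095 -10.096   3.004] grip [563.8  36.5 160.4] n [ 0.495 -0.069  0.866] goal rotvec [-2.042 -1.778  0.476]
rotation from tool (rotvec tool axes) [ 0.0037 -0.0069 -0.0085]
TCP goal [566.7  36.1 165.6] from TCP in goal axes mm [ 2.3  1.  64.2] in tool axes [ 1.9  0.8 64.2] qpos [-0.1   0.59  1.14  0.03  1.93  0.05] t 4.2
```

Emit:
{"method": "carry_out", "body": {"targets": [{"travel": [0.15,0.05,2],"rotation": [0,0,-0.008],"fingers": 0},{"travel": [0,0,2],"rotation": [0,0,0],"fingers": 0},{"travel": [0,0,1.5],"rotation": [0,0,0],"fingers": 0},{"travel": [0,0,0.4],"rotation": [0,0,0],"fingers": 0},{"travel": [0,0,0.2],"rotation": [0,0,0],"fingers": 0},{"travel": [0,0,0],"rotation": [0,0,0],"fingers": 0},{"travel": [0,0,0],"rotation": [0,0,0],"fingers": 0}]}}

```text
t: 4.9
tcp_pos: [567.2, 35.6, 167.6]
tool_rot: [-2.042, -1.774, 0.468]
ft_force: [-0.1, 0.9, 0.1]
finger_gap: 86.7
grasp_force: 0.0
```

Emit:
{"method": "carry_out", "body": {"targets": [{"travel": [0,0,0],"rotation": [0,0,0],"fingers": 120},{"travel": [0,0,0],"rotation": [0,0,0],"fingers": 200},{"travel": [0,0,0],"rotation": [0,0,0],"fingers": 255},{"travel": [0,0,0],"rotation": [0,0,0],"fingers": 255},{"travel": [0,0,0],"rotation": [0,0,0],"fingers": 255},{"travel": [0,0,0],"rotation": [0,0,0],"fingers": 255}], "grip_force": 30}}

```text
t: 5.5
tcp_pos: [566.3, 35.7, 166.6]
tool_rot: [-2.041, -1.773, 0.469]
ft_force: [-0.4, 0.2, -0.2]
finger_gap: 46.8
grasp_force: 0.0
```

```bash
cat > st.py <<'E'
from h import *
s=monitor.sense();r=R.from_rotvec(s["tool_rot"]);i=r.inv()
print("F tool",i.apply(s["ft_force"]).round(1),"M tool",i.apply(s["wrist_torque"]).round(2),"tcp",np.round(s["tcp_pos"],1),"gap",s["finger_gap"],"gf",s["grasp_force"],"q",np.round(s["qpos"],3),s["t"])
import os
if os.path.exists("ref.npy"):
    a=np.load("ref.npy");r0=R.from_rotvec(a[3:]);print("rel to ref: rot",(r0.inv()*r).as_rotvec().round(3),"pos (ref axes)",r0.inv().apply(s["tcp_pos"]-a[:3]).round(2))
else: np.save("ref.npy",np.r_[s["tcp_pos"],s["tool_rot"]])
E
python3 st.py
```

```text
F tool [ 0.1 -0.3  0.4] M tool [-0.41 -0.03  0.02] tcp [566.3  35.7 166.6] gap 46.82391183279872 gf 0.0 q [-0.093  0.557  1.29   0.03   1.818  0.046] 5.5
```

Emit:
{"method": "carry_out", "body": {"targets": [{"travel": [0,0,0],"rotation": [0,0,0],"fingers": 255},{"travel": [0,0,0],"rotation": [0,0,0],"fingers": 255},{"travel": [0,0,0],"rotation": [0,0,0],"fingers": 255},{"travel": [0,0,0],"rotation": [0,0,0],"fingers": 255},{"travel": [0,0,0],"rotation": [0,0,0],"fingers": 255},{"travel": [0,0,0],"rotation": [0,0,0],"fingers": 255},{"travel": [0,0,0],"rotation": [0,0,0],"fingers": 255},{"travel": [0,0,0],"rotation": [0,0,0],"fingers": 255}]}}

```text
t: 6.3
tcp_pos: [566.0, 35.7, 166.7]
tool_rot: [-2.041, -1.773, 0.47]
ft_force: [-3.2, 0.5, 2.7]
finger_gap: 12.9
grasp_force: 30.0
```

```bash
rm -f ref.npy; python3 st.py
```

```text
F tool [ 0.  -4.2 -0.7] M tool [ 0.23 -0.02 -0.01] tcp [566.   35.7 166.7] gap 12.925284666361048 gf 29.99579519033432 q [-0.093  0.557  1.29   0.03   1.818  0.046] 6.3
```

Emit:
{"method": "carry_out", "body": {"targets": [{"travel": [0,0,0.3],"rotation": [0,0,0],"fingers": 255},{"travel": [0,0,0.3],"rotation": [0,0,0],"fingers": 255},{"travel": [0,0,0.3],"rotation": [0,0,0],"fingers": 255},{"travel": [0,0,0],"rotation": [0,0,0],"fingers": 255}]}}

```text
t: 6.7
tcp_pos: [562.2, 36.4, 159.9]
tool_rot: [-2.042, -1.774, 0.468]
ft_force: [0.3, 0.5, 8.5]
finger_gap: 13.1
grasp_force: 30.0
```

```bash
python3 st.py
```

```text
F tool [ 0.6 -4.1 -7.5] M tool [ 0.39 -0.05 -0.01] tcp [562.2  36.4 159.9] gap 13.100781050506791 gf 30.017529129981995 q [-0.093  0.552  1.309  0.03   1.802  0.046] 6.7
rel to ref: rot [-0.002  0.    -0.   ] pos (ref axes) [0.03 0.05 7.84]
```

Emit:
{"method": "carry_out", "body": {"targets": [{"travel": [0,0,0.15],"rotation": [0,0,0],"fingers": 255},{"travel": [0,0,0],"rotation": [0,0,0],"fingers": 255},{"travel": [0,0,0],"rotation": [0,0,0],"fingers": 255}]}}

```text
t: 7.0
tcp_pos: [561.8, 36.4, 159.2]
tool_rot: [-2.042, -1.774, 0.468]
ft_force: [-0.4, -0.5, 9.1]
finger_gap: 13.2
grasp_force: 30.0
```

```bash
python3 st.py
```

```text
F tool [-0.5 -4.8 -7.7] M tool [ 0.49 -0.05  0.05] tcp [561.8  36.4 159.2] gap 13.203590805679502 gf 30.023477375507355 q [-0.093  0.552  1.312  0.03   1.799  0.046] 7.0
rel to ref: rot [-0.003  0.     0.   ] pos (ref axes) [-0.    0.09  8.68]
```

Emit:
{"method": "carry_out", "body": {"targets": [{"travel": [0,0,0.05],"rotation": [0,0,0.07],"fingers": 255},{"travel": [0,0,0],"rotation": [0,0,0.07],"fingers": 255},{"travel": [0,0,0],"rotation": [0,0,0.06],"fingers": 255},{"travel": [0,0,0],"rotation": [0,0,0],"fingers": 255}]}}

```text
t: 7.4
tcp_pos: [561.6, 36.4, 158.8]
tool_rot: [-2.232, -1.575, 0.526]
ft_force: [-0.4, 0.1, 8.7]
finger_gap: 12.7
grasp_force: 30.0
```

```bash
python3 st.py
```

```text
F tool [-0.8 -4.6 -7.4] M tool [ 0.49 -0.18  0.05] tcp [561.6  36.4 158.8] gap 12.707691997611494 gf 30.02470761537552 q [-0.093  0.551  1.313  0.03   1.799  0.248] 7.4
rel to ref: rot [-0.003  0.     0.202] pos (ref axes) [0.01 0.05 9.09]
```

Emit:
{"method": "carry_out", "body": {"targets": [{"travel": [0,0,0],"rotation": [0,0,0.08],"fingers": 255},{"travel": [0,0,0],"rotation": [0,0,0.08],"fingers": 255},{"travel": [0,0,0],"rotation": [0,0,0.08],"fingers": 255},{"travel": [0,0,0],"rotation": [0,0,0.08],"fingers": 255},{"travel": [0,0,0],"rotation": [0,0,0.08],"fingers": 255},{"travel": [0,0,0],"rotation": [0,0,0],"fingers": 255}]}}

```text
t: 8.0
tcp_pos: [561.5, 36.5, 158.9]
tool_rot: [-2.557, -1.124, 0.63]
ft_force: [-1.7, -0.3, 8.4]
finger_gap: 13.3
grasp_force: 30.0
```

```bash
python3 st.py
```

```text
F tool [-3.6 -4.3 -6.5] M tool [ 0.51 -0.45  0.01] tcp [561.5  36.5 158.9] gap 13.275560349788892 gf 30.01744508743286 q [-0.093  0.551  1.313  0.03   1.799  0.648] 8.0
rel to ref: rot [-0.002  0.001  0.602] pos (ref axes) [ 0.08 -0.08  9.13]
```

Emit:
{"method": "carry_out", "body": {"targets": [{"travel": [0,0,0],"rotation": [0,0,0.08],"fingers": 255},{"travel": [0,0,0],"rotation": [0,0,0.08],"fingers": 255},{"travel": [0,0,0],"rotation": [0,0,0.08],"fingers": 255},{"travel": [0,0,0],"rotation": [0,0,0.08],"fingers": 255},{"travel": [0,0,0],"rotation": [0,0,0.08],"fingers": 255},{"travel": [0,0,-0.15],"rotation": [0,0,0],"fingers": 255},{"travel": [0,0,-0.15],"rotation": [0,0,0],"fingers": 255},{"travel": [0,0,0],"rotation": [0,0,0],"fingers": 255}]}}

```text
t: 8.8
tcp_pos: [562.4, 36.5, 160.6]
tool_rot: [-2.801, -0.613, 0.717]
ft_force: [-2.9, 0.8, 7.2]
finger_gap: 13.0
grasp_force: 30.0
```

```bash
python3 st.py
```

```text
F tool [-4.9 -3.7 -4.7] M tool [ 0.48 -0.63  0.04] tcp [562.4  36.5 160.6] gap 12.986647896440074 gf 30.00148594379425 q [-0.093  0.553  1.307  0.03   1.804  1.046] 8.8
rel to ref: rot [-0.001  0.001  1.   ] pos (ref axes) [ 0.16 -0.16  7.18]
```

Emit:
{"method": "carry_out", "body": {"targets": [{"travel": [0,0,-0.1],"rotation": [0,0,0],"fingers": 255},{"travel": [0,0,0],"rotation": [0,0,0],"fingers": 255},{"travel": [0,0,0],"rotation": [0,0,0],"fingers": 255}]}}

```text
t: 9.1
tcp_pos: [562.4, 36.5, 160.7]
tool_rot: [-2.8, -0.613, 0.719]
ft_force: [-4.0, 3.3, 5.7]
finger_gap: 13.0
grasp_force: 30.0
```

```bash
python3 st.py
```

```text
F tool [-4.1 -5.9 -2.7] M tool [ 0.63 -0.65  0.04] tcp [562.4  36.5 160.7] gap 12.990660699347872 gf 29.996866285800934 q [-0.093  0.554  1.306  0.03   1.806  1.046] 9.1
rel to ref: rot [0.001 0.    1.   ] pos (ref axes) [ 0.23 -0.19  7.05]
```

Emit:
{"method": "carry_out", "body": {"targets": [{"travel": [0,0,-0.1],"rotation": [0,0,0],"fingers": 255},{"travel": [0,0,0],"rotation": [0,0,0.05],"fingers": 255},{"travel": [0,0,0],"rotation": [0,0,0.05],"fingers": 255},{"travel": [0,0,0],"rotation": [0,0,0.05],"fingers": 255},{"travel": [0,0,0],"rotation": [0,0,0],"fingers": 255}]}}

```text
t: 9.6
tcp_pos: [562.5, 36.7, 160.9]
tool_rot: [-2.869, -0.404, 0.748]
ft_force: [-4.5, 2.9, 2.7]
finger_gap: 13.0
grasp_force: 30.0
```

```bash
python3 st.py
```

```text
F tool [-4.1 -4.3  0.2] M tool [ 0.52 -0.65 -0.07] tcp [562.5  36.7 160.9] gap 12.974970464592872 gf 30.0291708111763 q [-0.093  0.555  1.305  0.03   1.807  1.197] 9.6
rel to ref: rot [ 2.000e-03 -1.000e-03  1.151e+00] pos (ref axes) [ 0.36 -0.25  6.89]
```

Resting on the plate with zero net axial force; step round and watch for the drop.

Emit:
{"method": "carry_out", "body": {"targets": [{"travel": [0,0,-0.05],"rotation": [0,0,0.05],"fingers": 255},{"travel": [0,0,0],"rotation": [0,0,0.05],"fingers": 255},{"travel": [0,0,0],"rotation": [0,0,0],"fingers": 255}]}}

```text
t: 9.9
tcp_pos: [563.1, 36.5, 161.9]
tool_rot: [-2.908, -0.262, 0.762]
ft_force: [-4.6, 1.1, 5.4]
finger_gap: 13.0
grasp_force: 30.0
```

```bash
python3 st.py
```

```text
F tool [-6.3 -2.6 -2.3] M tool [ 0.49 -0.79  0.07] tcp [563.1  36.5 161.9] gap 12.978786839761048 gf 30.015160739421844 q [-0.093  0.555  1.303  0.03   1.809  1.298] 9.9
rel to ref: rot [ 1.000e-03 -0.000e+00  1.251e+00] pos (ref axes) [ 0.27 -0.19  5.64]
```

Emit:
{"method": "carry_out", "body": {"targets": [{"travel": [0,0,0],"rotation": [0,0,0.05],"fingers": 255},{"travel": [0,0,0],"rotation": [0,0,0.05],"fingers": 255},{"travel": [0,0,0],"rotation": [0,0,0],"fingers": 255}]}}

```text
t: 10.2
tcp_pos: [563.8, 36.3, 162.9]
tool_rot: [-2.941, -0.117, 0.774]
ft_force: [-3.4, 1.0, 9.1]
finger_gap: 13.1
grasp_force: 30.0
```

```bash
python3 st.py
```

```text
F tool [-7.3 -2.2 -6.1] M tool [ 0.33 -0.9   0.05] tcp [563.8  36.3 162.9] gap 13.133268761910749 gf 30.000722408294678 q [-0.093  0.554  1.301  0.03   1.809  1.398] 10.2
rel to ref: rot [-1.000e-03  1.000e-03  1.351e+00] pos (ref axes) [ 0.21 -0.09  4.51]
```

Emit:
{"method": "carry_out", "body": {"targets": [{"travel": [0,0,-0.15],"rotation": [0,0,0.04],"fingers": 255},{"travel": [0,0,-0.15],"rotation": [0,0,0],"fingers": 255},{"travel": [0,0,-0.1],"rotation": [0,0,0],"fingers": 255},{"travel": [0,0,0],"rotation": [0,0,0],"fingers": 255},{"travel": [0,0,0],"rotation": [0,0,0],"fingers": 255}]}}

```text
t: 10.7
tcp_pos: [565.6, 36.0, 166.1]
tool_rot: [-2.951, -0.06, 0.78]
ft_force: [-3.2, 1.7, 7.4]
finger_gap: 13.0
grasp_force: 30.0
```

```bash
python3 st.py
```

```text
F tool [-6.3 -2.5 -4.7] M tool [ 0.32 -0.9  -0.01] tcp [565.6  36.  166.1] gap 12.974103505446218 gf 29.998033940792084 q [-0.093  0.556  1.293  0.03   1.816  1.436] 10.7
rel to ref: rot [-0.00e+00  1.00e-03  1.39e+00] pos (ref axes) [ 0.2  -0.12  0.74]
```

Emit:
{"method": "carry_out", "body": {"targets": [{"travel": [0,0,0],"rotation": [0,0,0],"fingers": 100},{"travel": [0,0,0],"rotation": [0,0,0],"fingers": 100},{"travel": [0,0,0],"rotation": [0,0,0],"fingers": 100},{"travel": [0,0,0],"rotation": [0,0,0],"fingers": 100},{"travel": [0,0,0],"rotation": [0,0,0],"fingers": 100},{"travel": [0,0,0],"rotation": [0,0,0],"fingers": 100},{"travel": [0,0,0],"rotation": [0,0,0],"fingers": 100}]}}

```text
t: 11.4
tcp_pos: [565.5, 35.8, 165.2]
tool_rot: [-2.951, -0.06, 0.78]
ft_force: [0.8, 0.6, -0.1]
finger_gap: 51.9
grasp_force: 0.0
```

Emit:
{"method": "carry_out", "body": {"targets": [{"travel": [0,0,-1],"rotation": [0,0,0],"fingers": 100},{"travel": [0,0,-2],"rotation": [0,0,0],"fingers": 100},{"travel": [0,0,-3],"rotation": [0,0,0],"fingers": 100},{"travel": [0,0,-3],"rotation": [0,0,0],"fingers": 100},{"travel": [0,0,-3],"rotation": [0,0,0],"fingers": 100},{"travel": [0,0,0],"rotation": [0,0,0],"fingers": 100},{"travel": [0,0,0],"rotation": [0,0,0],"fingers": 100},{"travel": [0,0,0],"rotation": [0,0,0],"fingers": 100}]}}

```text
t: 12.2
tcp_pos: [624.3, 26.9, 268.0]
tool_rot: [-2.95, -0.06, 0.783]
ft_force: [-0.9, -0.6, -0.6]
finger_gap: 52.7
grasp_force: 0.0
```

```bash
python3 st.py
python3 - <<'E'
from station import *
import cv2
cv2.imwrite("pics/e.png",cv2.resize(grab_frame("wrist"),(800,600)))
E
```

```text
F tool [-0.5  0.6  0.9] M tool [-0.04  0.3  -0.05] tcp [624.3  26.9 268. ] gap 52.70363114238531 gf 0.0 q [-0.098  0.637  0.985  0.03   2.045  1.439] 12.2
rel to ref: rot [ 1.00e-03 -1.00e-03  1.39e+00] pos (ref axes) [ 3.0000e-02  2.1000e-01 -1.1717e+02]
```

View pics/e.png

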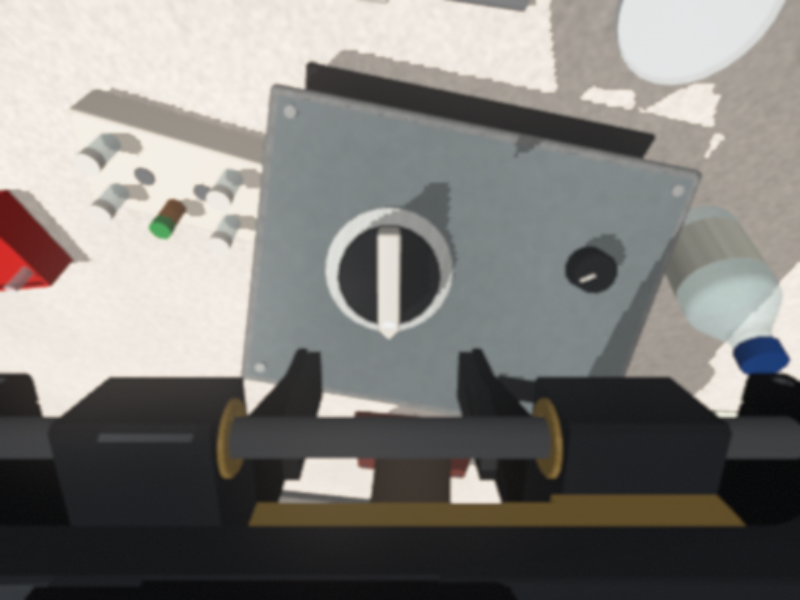

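```bash
python3 -c "
from station import *
print(close_job())"
```

```text
the job is handed in; nothing more can be done
None
```

The power unit's handle went in and round clockwise to about 1.39 rad, where it dropped into the on gate and came back out to within 1 mm; I released it, backed the arm clear without touching the small knob or bench things, and handed the job in (no verdict was shown).

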